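# Prop the sprung catch and pull the R-clip

## Robot

A 7-joint arm with a two-finger parallel gripper is mounted at the origin on a cart in front of the work surface, level with it; the furniture and walls round the work are solid. World frame = base frame: x ahead of the robot, y to its left, z up, the work surface at z = 0. Lengths are in m, angles in rad, forces in N, time in s.
With the tool pointing down it reaches from about 0.4 to 0.85 m from the base axis. Payload 6.9 kg.
Tool frame: the origin (TCP) lies at the very end of the fingers, on their centre line; the grasp point (between the pads) lies 19 mm behind it (bot.tcp_to_grasp is the z of the grasp point in the tool frame, in m); z points along the fingers, y is the direction in which the jaws open and shut (so a half turn about z gives the same grasp; the last joint's range is limited). The gripper opens to 85 mm and grips with 20 to 120 N. Pads are 22 mm wide; open, the fingers measure 114 mm over their backs; the gripper's body (76 mm by 85 mm) begins 54 mm behind the grasp point. The pads swing forward as they close: fully open they stand 13 mm farther back than shut.
Start: joints at [1.353, 0.507, -0.238, 1.5, 0.126, 1.149, -0.155], TCP at [0.199, -0.593, 0.231] pointing down, gripper open.
Joint ranges: [-3.08, 3.08], [-0.24, 2.05], [-1.43, 1.35], [0, 2.5], [-1.52, 4.66], [0.17, 1.96], [-2.89, 2.89]. Speed limits (rad/s): [2.39, 2.39, 3.14, 3.14, 3.14, 3.14, 3.14].

## Interface

Orientations are given as [roll, pitch, yaw] about the fixed x, y, z axes, in that order (R = Rz(yaw) Ry(pitch) Rx(roll)).
In Python, from plant import bot gives the robot as it stands.
- The arm moves only by the shell command python3 -m creep 'ROWS'. ROWS is JSON, a list of rows, each a list of 3 entries, a list of its own where there are three numbers: the shift along the world's x, y, z in units of 40 mm (1.0 is 40 mm), then the turn, a rotation vector about the world's x, y, z in units of 5 degrees (1.0 is 5 degrees), then the closure, from -1 (fully open) to 1 (shut), so that 0 is half open. A call has exactly 8 rows; each row shifts and turns the commanded pose from where the row before left it; what a row does not reach is not made up. A row lasts 1/12 s, in which the tool goes at most 41.7 mm and 7.16 degrees, less where a joint would pass 70% of its speed; a pose out of reach is approached as far as the arm can. A call is refused whole if a number of a shift passes 1 or a number of a turn 1, either way. A call with a gripper value outside its range is refused whole. The fingers move at their own pace and stop on an object; the grip force is fixed at half the most. Time passes only in rows, so rows that do not move let the fingers close, or fill a call up. It gives the time, the measured TCP pose, the force and the opening at its end, in the units of the state.
- bot.get_obs(): the state, without advancing time (a new reading comes with each control period).
- bot.get_image(name): name is "scene" or "top"; returns a dict with "frame" (480x640x3 uint8, red, green, blue), "intrinsics" (3x3 intrinsics, pixels), "world_to_cam" (4x4, takes a point from world to camera coordinates). Camera axes: x right, y up, looking along -z (the intrinsics and any distortion apply to the point x, -y, -z); pixel columns grow to the right and rows downward; lengths in m; the calibration is good to about 2 mm. A picture is of the moment at which its call begins. There is no depth.
- bot.sign_off(): hands the job in, once; it reports no verdict.
The state is a dict: "clock": time; "joints": joint angles; "joint_vel": joint speeds; "joint_torque": joint torques, N m; "ee_pos": TCP position; "tcp_rot": TCP orientation; "ft_force": force on the tool from outside, world axes, zero at the start; "torque": the same for the moment, N m; "width": opening from 0.0 (shut) to 1.0 (fully open).
Only numpy, scipy, OpenCV 4.12 (cv2) and the standard library are available. Lean on these libraries where they do the work, as an engineer would, in place of code of your own. Each camera call takes 0.05 s, during which the arm holds its last target. There are 200 camera calls.

## Task

The hold-down bar over the stone is to be released. Push the beech wedge in between the blue bracket and the yellow collar of the sprung catch until its bolt has drawn back at least 12 mm, clear of the clip's hooked end, and stays back by itself, then pull the spring clip by its loop straight out of the cross-drilled stud without wrenching it, and lay it flat in the green tray. Leave the wedge in place, and do not disturb the other things on the bench.

Things in the scene. Friction and masses are not known exactly. Their poses are not given: they have to be found in the camera images.
- hold_down: Fixture, fixed: grey base plate, top 22 mm over the bench, reaching to y = +120 mm and x = -120 mm. Origin at bench level under the stud's axis. z up; y level, along the seated clip; x along the hold-down bar (stone on the +x side, sprung catch on the -x side). A rest under the clip at y = -46 mm is 68 mm high.
- stud_hole (a point): Middle of the 9 mm cross hole in the upright steel stud (28 mm diameter, top 98 mm over the bench); on the stud's axis, 72 mm over the bench. The hole runs along the fixture's y; the clip comes out towards the fixture's -y, loop first.
- wedge_mouth (a point): Where the wedge enters: the vertical edge of the blue bracket's flat -x face at its +y end, at plate level. That face runs 37 mm from here along -y, 60 mm high. The wedge stands on the plate and is pushed along the fixture's -y, flat face along the bracket, beneath the bolt (underside 44 mm over the plate). Fixture x = -62, y = +22, z = 22 mm.
- catch_bolt (a joint): Travel (m) of the sprung bolt along the fixture's -x: 0 closed, 0.017 end stop. A 12 mm square bar, 72 mm over the bench, whose nose stands before the clip's hooked end and locks it; the clip is free when travel exceeds 0.011. Spring 3 N closed, 7 N at 10 mm; pushing the wedge takes 5 to 15 N. The wedge gives this when only some 20 mm of it is left outside, 0.015 when fully in.
- bolt_collar (a point): Middle of the +x face of the yellow collar plate on the bolt's tail: plate 10 mm thick, 37 mm wide along the fixture's y (its ends level with the bracket's), 26 to 82 mm over the bench, black knob behind. Bolt closed: 9 mm from the bracket's flat -x face, which it faces; it moves with the bolt.
- wedge: Loose beech wedge, 110 mm long, on its side, 34 mm high so. Own y: from thin end (y = -55 mm, 3 mm) to thick end (y = +55 mm, 26 mm), 0.2 mm per mm. Origin half-way along, on its flat long face at mid height; own z level, from flat to sloping face; own x up. Thin end towards the fixture's -y, its flat face looks to the bracket. Friction holds it where it is left in the gap.
- spring_clip: R-clip of 7 mm steel wire, 130 mm long. Origin: centre of its round level loop, 45 mm outside diameter. Own y: from the loop along the straight leg through the stud; z up. Seated, the origin is at fixture y = -75 mm, height 72 mm; the leg leaves the hole after 45 mm of pull. A sprung wavy arm on the -x side rides over the stud in the first 15 mm of pull: 8 to 20 N.
- clip_tip (a point): End of the clip's straight leg, 105 mm from the loop's centre along the clip's y axis.
- clip_hook (a point): Outer end of the hooked tail of the clip's sprung arm, beyond the stud on the catch's side; the bolt's nose must be drawn clear of it, by more than the 3 mm that the arm spreads when the clip is pulled.
- tool_tray: Shallow green sheet-metal tray, fixed, 150 x 200 mm (x by y) with 4 mm walls, on two wooden battens. Origin at bench level under its middle. Its inner floor is about 15 mm above the bench, its rim 35 mm above the bench.
- tape_measure: Yellow pocket tape measure, 55 x 85 x 62 mm, loose bystander; origin under its middle.
- stone_offcut: Pale stone offcut, 60 x 68 x 55 mm, loose bystander; origin under its middle.
- sand_block: Grey-beige rubbing block, 66 x 79 x 30 mm, loose bystander; origin under its middle.

How it is judged:
On the way, in this order (a step that is already met when the one before it is completed fails the run):
1. the wedge alone holds the bolt back by more than 11 mm, the clip still in the stud (value of joint catch_bolt above 0.011 m and contact force between wedge and catch_bolt above 0.5 N and contact force between the fingers and wedge below 0.1 N and contact force between each of the arm, the fingers and catch_bolt below 0.1 N and y of clip_tip in the frame of hold_down above 0.015 m), for 0.2 s.
2. the clip is pulled out of the stud while the wedge holds the bolt back (value of joint catch_bolt above 0.011 m and contact force between wedge and catch_bolt above 0.5 N and y of clip_tip in the frame of hold_down below -0.015 m), for 0.1 s.
At the end, for the whole second after the job is handed in: The clip lies at rest in the tray, its loop and its leg's end both inside the rim and lower than 35 mm over the bench; the wedge still stands in the gap and holds the bolt back by more than 11 mm (x of spring_clip in the frame of tool_tray between -0.072 and 0.072 m and y of spring_clip in the frame of tool_tray between -0.097 and 0.097 m and z of each of spring_clip, clip_tip in the frame of tool_tray below 0.035 m and x of clip_tip in the frame of tool_tray between -0.072 and 0.072 m and y of clip_tip in the frame of tool_tray between -0.097 and 0.097 m and linear speed of spring_clip below 0.02 m/s and value of joint catch_bolt above 0.011 m and contact force between wedge and catch_bolt above 0.5 N); the robot touches nothing.
It fails at once if the clip is wrenched: more than 80 N between it and the fixture (contact force between spring_clip and hold_down above 80 N).
It fails at once if a bystander is moved by more than 30 mm (distance of any of tape_measure, stone_offcut, sand_block from where it was at the start of the episode above 0.03 m).
It also fails if it takes over 59 s, if anything falls off the work surface, if the arm or the gripper's body presses on something with over 40 N, if the wrist force passes 120 N, or if a joint passes its speed limit or range.

## Working session

There is one attempt and no reset: what is moved stays moved. The work goes in short steps, Python scripts to look and compute and a shell command to move; the robot and the scene stay as the last step left them, time stands still between calls to the robot, and variables do not carry over. Pictures are saved under pics/ and viewed, about 8 in all and at most 12, crops included, and the job is handed in when it is done.

```bash
ls; mkdir -p pics
python3 - <<'E'
from plant import bot
import cv2,pickle
for n in ("scene","top"):
    d=bot.get_image(n); cv2.imwrite(f"pics/{n}0.png",d["frame"][:,:,::-1]); pickle.dump(d,open(f"pics/{n}0.pkl","wb"))
    print(n,d["intrinsics"].tolist(),d["world_to_cam"].round(4).tolist(),[k for k in d])
print(bot.get_obs())
E
```

```text
pics
scene [[558.7219468232242, 0.0, 315.1737906136569], [0.0, 558.7219468232242, 242.54265460805928], [0.0, 0.0, 1.0]] [[-0.4958, -0.8684, -0.0137, 0.2962], [0.549, -0.3256, 0.7698, -0.3119], [-0.6729, 0.3741, 0.6381, -1.2904], [0.0, 0.0, 0.0, 1.0]] ['frame', 'intrinsics', 'world_to_cam']
top [[582.4509284905658, 0.0, 317.81080219618525], [0.0, 582.4509284905658, 243.63627509628338], [0.0, 0.0, 1.0]] [[-0.0048, -1.0, -0.0046, 0.0348], [0.9991, -0.005, 0.0414, -0.4973], [-0.0414, -0.0044, 0.9991, -1.6697], [0.0, 0.0, 0.0, 1.0]] ['frame', 'intrinsics', 'world_to_cam']
{'clock': 0.1, 'joints': array([ 1.35251826,  0.50825602, -0.23748875,  1.50103957,  0.12571357,
        1.14889406, -0.15478358]), 'joint_vel': array([ 3.21658544e-05, -3.16457116e-03, -2.94113344e-04, -2.23967939e-03,
        9.31016511e-05, -6.08600536e-04, -7.58470792e-04]), 'joint_torque': array([-5.54198516e-03, -6.21837473e+01, -2.19482951e+00, -2.50202465e+01,
        1.24607101e-02,  7.84317206e-03,  2.24967181e-06]), 'ee_pos': array([ 0.19860483, -0.59212966,  0.23051141]), 'tcp_rot': array([-3.13998389e+00,  6.15263023e-05,  3.23775230e-01]), 'ft_force': array([-0.89775948,  0.18969995,  0.18331906]), 'torque': array([ 0.01539161,  0.03777933, -0.01013338]), 'width': 0.9994100100500031}
```

View pics/scene0.png

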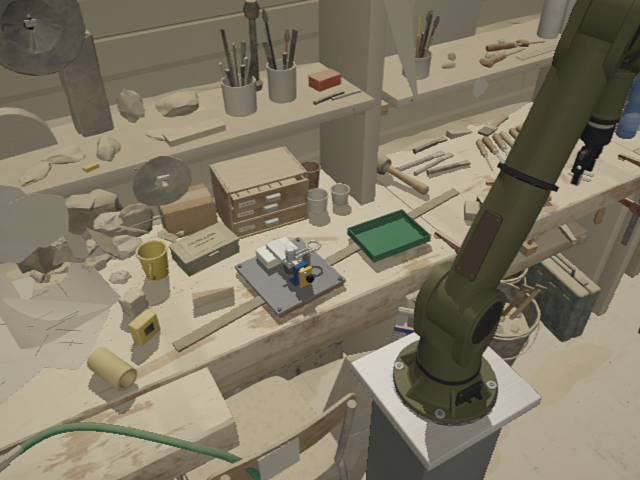

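View pics/top0.png

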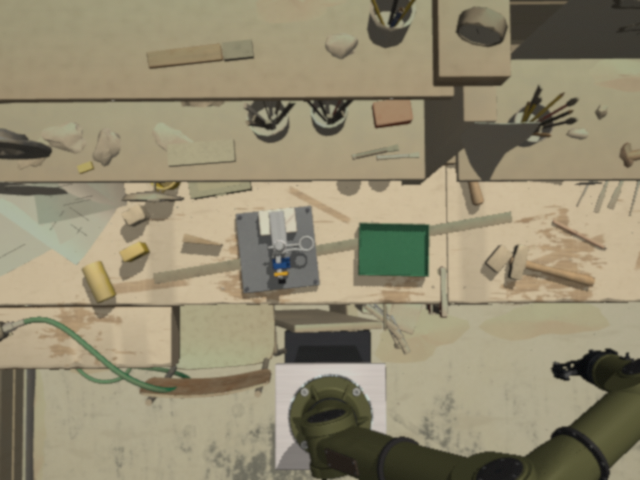

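Scene view: plate at about (290,275), wedge at (213,297), tray at (388,236). Top view: plate (278,250), wedge (202,244), clip loop (306,243), tray (394,250). Next I'll enlarge the crops.

Run:
```python
import cv2,numpy as np
s=cv2.imread("pics/scene0.png");t=cv2.imread("pics/top0.png")
a=cv2.resize(s[225:325,185:355],None,fx=4.7,fy=4.7,interpolation=cv2.INTER_CUBIC)
cv2.imwrite("pics/c1.png",a[:600,:800])
b=cv2.resize(t[200:300,175:335],None,fx=5,fy=5,interpolation=cv2.INTER_CUBIC)
cv2.imwrite("pics/c2.png",b)
```

```text
(no output)
```

View pics/c1.png

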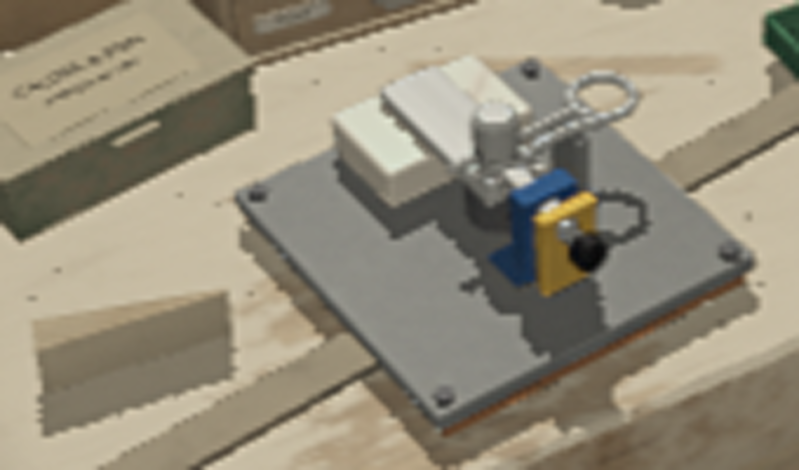

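View pics/c2.png

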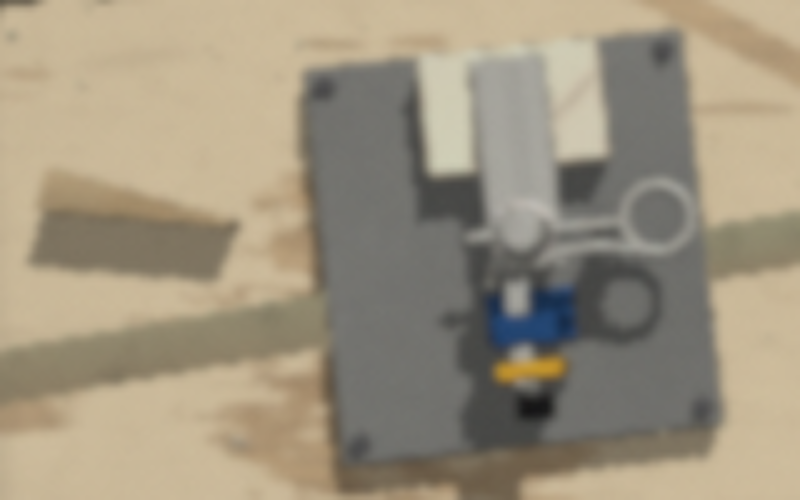

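The crops show plate corners at (308,72), (680,32), (718,428) and (342,460) in c2. The stud top is at (523,228), the loop at (657,215), the collar at (530,370), and the wedge's flat face runs (55,168) to (238,222). So the fixture's y axis is roughly world +y, turned about 6°. Next I'll cast rays.

```bash
cat > h.py <<'E'
import numpy as np,cv2,pickle
def ray(d,p):
    K=np.array(d["intrinsics"]);W=np.array(d["world_to_cam"]);R=W[:3,:3]
    q=np.linalg.solve(K,[p[0],p[1],1.]);q=np.array([q[0],-q[1],-q[2]])
    return -R.T@W[:3,3],R.T@q
def plane(d,p,z):
    c,v=ray(d,p);return c+v*(z-c[2])/v[2]
def tri(d1,p1,d2,p2):
    c1,v1=ray(d1,p1);c2,v2=ray(d2,p2)
    s=np.linalg.lstsq(np.c_[v1,-v2],c2-c1,rcond=None)[0]
    a,b=c1+s[0]*v1,c2+s[1]*v2
    return (a+b)/2,np.linalg.norm(a-b)
def proj(d,X):
    W=np.array(d["world_to_cam"]);c=W[:3,:3]@X+W[:3,3];q=d["intrinsics"]@np.array([c[0],-c[1],-c[2]]);return q[:2]/q[2]
E
python3 - <<'E'
from h import *
np.set_printoptions(precision=4,suppress=True)
T=pickle.load(open("pics/top0.pkl","rb"));S=pickle.load(open("pics/scene0.pkl","rb"))
tp=lambda u,v:((u+.5)/5-.5+175,(v+.5)/5-.5+200)
sp=lambda u,v:((u+.5)/4.7-.5+185,(v+.5)/4.7-.5+225)
for n,P,z in(("plate",[(308,72),(680,32),(718,428),(342,460)],.022),("stud",[(523,228)],.098),("loop",[(657,215)],.072),("collar",[(495,372),(566,368)],.082),("wedge",[(55,168),(45,207),(238,222)],.034)):
    for p in P: print("T",n,plane(T,tp(*p),z))
for n,P,z in(("plate",[(240,193),(533,65),(752,262),(443,420)],.022),("stud",[(494,110)],.098),("loop",[(603,100)],.072),("collar",[(540,215),(597,196)],.082),("wedge",[(33,320),(45,350),(228,291)],.034)):
    for p in P: print("S",n,plane(S,sp(*p),z))
print(tri(T,tp(523,228),S,sp(494,110)),tri(T,tp(657,215),S,sp(603,100)))
# green tray, masks
for nm,d,z in(("T",T,.035),("S",S,.035)):
    h=cv2.cvtColor(d["frame"],cv2.COLOR_RGB2HSV)
    m=cv2.inRange(h,(60,90,30),(90,255,255));
    cs=[c for c in cv2.findContours(m,0,2)[0]if cv2.contourArea(c)>500]
    for c in cs:
        r=cv2.approxPolyDP(cv2.convexHull(c),5,True)[:,0]
        print(nm,"tray",[(tuple(p),plane(d,p,z).round(3)[:2].tolist()) for p in r.astype(float)])
h=cv2.cvtColor(T["frame"],cv2.COLOR_RGB2HSV)[200:300,220:325]
m=cv2.inRange(h,(0,0,50),(180,45,130));m=cv2.morphologyEx(m,cv2.MORPH_OPEN,np.ones((3,3)))
c=max(cv2.findContours(m,0,2)[0],key=cv2.contourArea);b=cv2.boxPoints(cv2.minAreaRect(cv2.convexHull(c)))+[220,200]
print("platebox",[plane(T,p,.022) for p in b])
E
```

```text
T plate [0.5834 0.2664 0.022 ]
T plate [0.6053 0.0525 0.022 ]
T plate [0.3782 0.0318 0.022 ]
T plate [0.3609 0.2467 0.022 ]
T stud [0.4901 0.1376 0.098 ]
T loop [0.498  0.0649 0.072 ]
T collar [0.4114 0.1544 0.082 ]
T collar [0.4134 0.1152 0.082 ]
T wedge [0.5281 0.4088 0.034 ]
T wedge [0.5059 0.4144 0.034 ]
T wedge [0.4968 0.3044 0.034 ]
S plate [0.5778 0.2673 0.022 ]
S plate [0.5948 0.0596 0.022 ]
S plate [0.3723 0.0363 0.022 ]
S plate [0.3522 0.246  0.022 ]
S stud [0.4871 0.1403 0.098 ]
S loop [0.4902 0.0673 0.072 ]
S collar [0.4112 0.1521 0.082 ]
S collar [0.4088 0.1171 0.082 ]
S wedge [0.526 0.414 0.034]
S wedge [0.5003 0.4164 0.034 ]
S wedge [0.492  0.3106 0.034 ]
(array([0.4904, 0.1382, 0.0947]), np.float64(0.0008508449060813489)) (array([0.4978, 0.0643, 0.0653]), np.float64(0.0019606713541383057))
T tray [((np.float64(427.0), np.float64(227.0)), [0.542, -0.278]), ((np.float64(426.0), np.float64(274.0)), [0.409, -0.274]), ((np.float64(360.0), np.float64(273.0)), [0.413, -0.087]), ((np.float64(361.0), np.float64(225.0)), [0.549, -0.091])]
S tray [((np.float64(429.0), np.float64(235.0)), [0.398, -0.271]), ((np.float64(374.0), np.float64(261.0)), [0.385, -0.068]), ((np.float64(348.0), np.float64(229.0)), [0.544, -0.083]), ((np.float64(401.0), np.float64(210.0)), [0.54, -0.275])]
platebox [array([0.5824, 0.2705, 0.022 ]), array([0.6049, 0.0502, 0.022 ]), array([0.3792, 0.0271, 0.022 ]), array([0.3568, 0.2462, 0.022 ])]
```

```bash
python3 -m creep '[[[0.5,0.85,0],[0,0,0.5],-1],[[0.5,0.85,0],[0,0,0.5],-1],[[0.5,0.85,0],[0,0,0.5],-1],[[0.5,0.85,0],[0,0,0.5],-1],[[0.5,0.85,0],[0,0,0.5],-1],[[0.5,0.85,0],[0,0,0.5],-1],[[0.5,0.85,0],[0,0,0.5],-1],[[0.5,0.85,0],[0,0,0.5],-1]]'
python3 -m creep '[[[0.3,0.95,0],[0,0,0.5],-1],[[0.3,0.95,0],[0,0,0.5],-1],[[0.3,0.95,0],[0,0,0.5],-1],[[0.3,0.95,0],[0,0,0.5],-1],[[0.3,0.95,0],[0,0,0.5],-1],[[0.3,0.95,0],[0,0,0.5],-1],[[0.3,0.95,0],[0,0,0.5],-1],[[0.3,0.95,0],[0,0,0.5],-1]]'
python3 -m creep '[[[0.18,0.98,0],[0,0,0.5],-1],[[0.18,0.98,0],[0,0,0.5],-1],[[0.18,0.98,0],[0,0,0.5],-1],[[0.18,0.98,0],[0,0,0.5],-1],[[0.18,0.98,0],[0,0,0.5],-1],[[0.18,0.98,0],[0,0,0.5],-1],[[0.18,0.98,0],[0,0,0.5],-1],[[0.18,0.98,0],[0,0,0.5],-1]]'
```

```text
clock: 0.77
ee_pos: [0.3592, -0.3187, 0.2312]
tcp_rot: [-3.141, 0.0, 0.675]
ft_force: [0.4, -0.9, -0.2]
width: 1.0
clock: 1.43
ee_pos: [0.4548, -0.0148, 0.2313]
tcp_rot: [3.141, 0.0, 1.024]
ft_force: [0.7, -0.5, 0.8]
width: 1.003
clock: 2.1
ee_pos: [0.5124, 0.2987, 0.2308]
tcp_rot: [-3.141, 0.001, 1.373]
ft_force: [0.7, -0.5, -0.3]
width: 1.005
```

```bash
python3 -m creep '[[[0,0.87,0],[0,0,0],-1],[[0,0.88,0],[0,0,0],-1],[[0,0.87,0],[0,0,0],-1],[[0,0,-0.7],[0,0,0],-1],[[0,0,-0.7],[0,0,0],-1],[[0,0,-0.7],[0,0,0],-1],[[0,0,-0.7],[0,0,0],-1],[[0,0,-0.7],[0,0,0],-1]]'
python3 -m creep '[[[0,0,-0.5],[0,0,0],-0.6],[[0,0,-0.5],[0,0,0],-0.3],[[0,0,-0.5],[0,0,0],0],[[0,0,-0.4],[0,0,0],0],[[0,0,-0.17],[0,0,0],0],[[0,0,0],[0,0,0],0],[[0,0,0],[0,0,0],0],[[0,0,0],[0,0,0],0]]'
python3 - <<'E'
from plant import bot
import cv2
a=bot.get_image("scene")["frame"][225:325,155:325,::-1];b=bot.get_image("top")["frame"][200:300,160:320,::-1]
cv2.imwrite("pics/g1.png",cv2.vconcat([cv2.resize(a,(510,300),interpolation=2),cv2.resize(b,(510,300),interpolation=2)]))
E
```

```text
clock: 2.77
ee_pos: [0.5121, 0.4016, 0.0895]
tcp_rot: [-3.141, 0.001, 1.371]
ft_force: [-0.3, 0.3, -0.3]
width: 1.001
clock: 3.43
ee_pos: [0.5128, 0.4025, 0.0095]
tcp_rot: [3.141, -0.001, 1.371]
ft_force: [-0.0, -0.2, 0.8]
width: 0.499
```

View pics/g1.png

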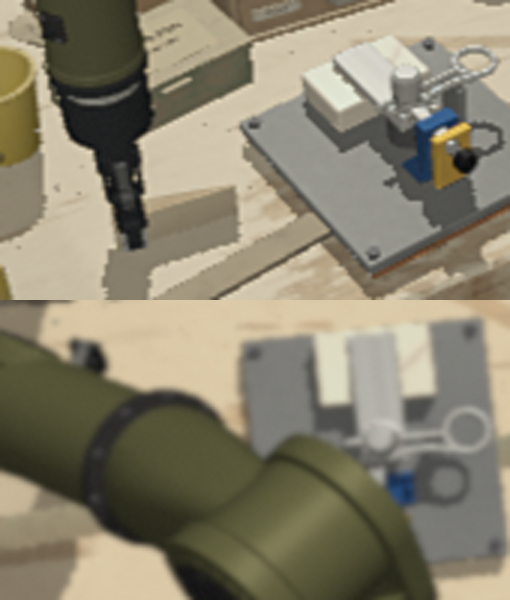

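The scene crop shows the fingers straddling the wedge's thick end at (130,240), and the top view is blocked by the arm. I'll close, then lift a little.

```bash
python3 -m creep '[[[0,0,0],[0,0,0],1],[[0,0,0],[0,0,0],1],[[0,0,0],[0,0,0],1],[[0,0,0],[0,0,0],1],[[0,0,0],[0,0,0],1],[[0,0,0],[0,0,0],1],[[0,0,0],[0,0,0],1],[[0,0,0],[0,0,0],1]]'
python3 -m creep '[[[0,0,0.2],[0,0,0],1],[[0,0,0.3],[0,0,0],1],[[0,0,0.3],[0,0,0],1],[[0,0,0.3],[0,0,0],1],[[0,0,0.2],[0,0,0],1],[[0,0,0],[0,0,0],1],[[0,0,0],[0,0,0],1],[[0,0,0],[0,0,0],1]]'
python3 - <<'E'
from plant import bot
import cv2
a=bot.get_image("scene")["frame"][225:325,155:325,::-1]
cv2.imwrite("pics/g2.png",cv2.resize(a,(800,470),interpolation=2))
E
```

```text
clock: 4.2
ee_pos: [0.513, 0.4023, 0.0096]
tcp_rot: [3.14, -0.001, 1.371]
ft_force: [-0.4, -0.5, 6.6]
width: 0.267
clock: 4.87
ee_pos: [0.5123, 0.4015, 0.0602]
tcp_rot: [-3.141, 0.001, 1.371]
ft_force: [0.1, -0.6, -0.3]
width: 0.267
```

View pics/g2.png

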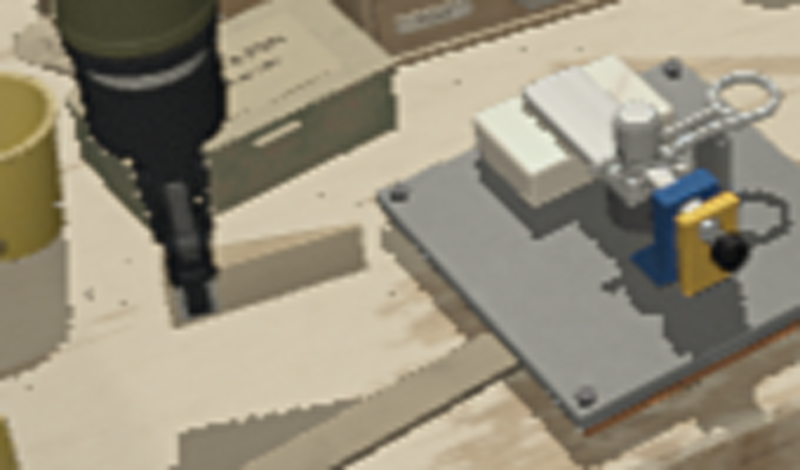

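Run:
```python
from h import *
S=pickle.load(open("pics/scene0.pkl","rb"))
sp=lambda u,v:((u+.5)/4.706-.5+155,(v+.5)/4.706-.5+225)
print(plane(S,sp(362,226),.0845),plane(S,sp(366,270),.0505), plane(S,sp(173,326),.0505))
```

```text
[0.49094584 0.30959783 0.0845    ] [0.49217878 0.31066589 0.0505    ] [0.50504391 0.41965592 0.0505    ]
```

```bash
python3 -m creep '[[[-0.35,-0.4,0],[0,0,0.58],1],[[-0.35,-0.4,0],[0,0,0.58],1],[[-0.35,-0.45,0],[0,0,0.58],1],[[-0.35,-0.45,0],[0,0,0.57],1],[[-0.35,-0.45,0],[0,0,0.57],1],[[-0.35,-0.45,0],[0,0,0.57],1],[[-0.35,-0.45,0],[0,0,0.57],1],[[-0.34,-0.42,0],[0,0,0.58],1]]'
python3 -m creep '[[[0,0,0],[0,0,0],1],[[0,0,-0.2],[0,0,0],1],[[0,0,-0.2],[0,0,0],1],[[0,0,-0.15],[0,0,0],1],[[0,0,-0.1],[0,0,0],1],[[0,0,0],[0,0,0],1],[[0,0,0],[0,0,0],1],[[0,0,0],[0,0,0],1]]'
python3 - <<'E'
from plant import bot
from h import *
a=bot.get_image("scene");pickle.dump(a,open("pics/s3.pkl","wb"));a=a["frame"][230:330,205:335,::-1];b=bot.get_image("top")["frame"][215:295,215:315,::-1]
cv2.imwrite("pics/g3.png",cv2.hconcat([cv2.resize(a,(585,450),interpolation=2),cv2.resize(b,(215,450),interpolation=2)]))
print(bot.get_obs()["ee_pos"],bot.get_obs()["tcp_rot"])
E
```

```text
clock: 5.58
ee_pos: [0.3997, 0.2617, 0.06]
tcp_rot: [-3.14, 0.0, 1.775]
ft_force: [0.5, -0.7, 0.1]
width: 0.268
clock: 6.25
ee_pos: [0.4008, 0.2635, 0.0344]
tcp_rot: [-3.141, -0.0, 1.773]
ft_force: [0.5, 0.4, -0.5]
width: 0.264
[0.40094515 0.26337158 0.03466   ] [ 3.14123788e+00 -2.47896790e-04  1.77252578e+00]
```

View pics/g3.png

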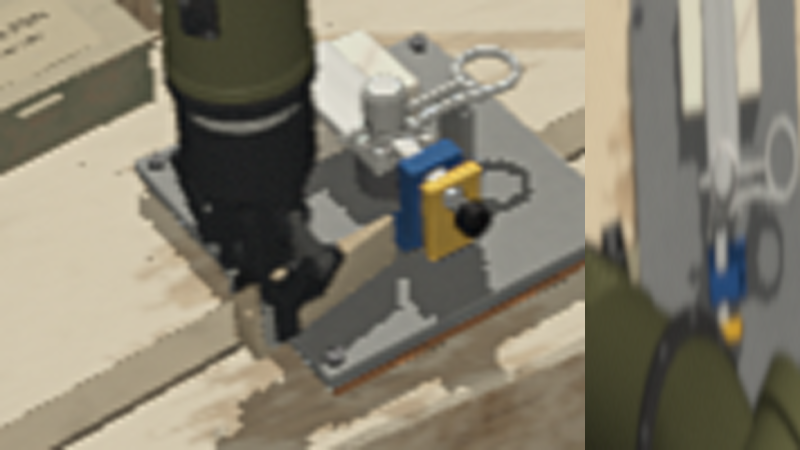

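The scene crop shows the wedge's thin end at about (393,213) just before the gap, with the bracket edge at x≈398 and the collar's near edge at x≈425. I'll check this against projected points.

Run:
```python
from h import *
S=pickle.load(open("pics/s3.pkl","rb"))
c,s=np.cos(np.radians(5.7)),np.sin(np.radians(5.7))
F=lambda x,y,z:np.array([.4895+c*x-s*y,.1385+s*x+c*y,z])
cr=lambda X:((proj(S,X)-[205,230]+.5)*4.5-.5).round(0)
for n,p in(("mouth top",(-.062,.022,.082)),("mouth bot",(-.062,.022,.022)),("collar +x top",(-.071,.022,.082)),("collar -x top",(-.081,.022,.082)),("collar -x bot",(-.081,.022,.026)),("thin flat top",(-.0645,.037,.059)),("thin flat bot",(-.0645,.037,.025)),("stud top",(0,0,.098))): print(n,cr(F(*p)))
fr=S["frame"][230:330,205:335]
h=cv2.cvtColor(fr,cv2.COLOR_RGB2HSV)
for n,m in(("blue",cv2.inRange(h,(100,120,40),(125,255,255))),("yel",cv2.inRange(h,(18,150,100),(30,255,255)))):
    y,x=np.nonzero(m);print(n,[(r,(x[y==r].min()*4.5,x[y==r].max()*4.5+4)) for r in range(30,60,4) if (y==r).any()])
```

```text
mouth top [412. 170.]
mouth bot [416. 244.]
collar +x top [421. 179.]
collar -x top [430. 188.]
collar -x bot [433. 258.]
thin flat top [395. 212.]
thin flat bot [397. 254.]
stud top [384.  80.]
blue [(34, (np.float64(418.5), np.float64(458.5))), (38, (np.float64(400.5), np.float64(422.5))), (42, (np.float64(400.5), np.float64(418.0))), (46, (np.float64(400.5), np.float64(418.0))), (50, (np.float64(396.0), np.float64(418.0))), (54, (np.float64(400.5), np.float64(418.0)))]
yel [(38, (np.float64(450.0), np.float64(476.5))), (42, (np.float64(423.0), np.float64(476.5))), (46, (np.float64(423.0), np.float64(445.0))), (50, (np.float64(427.5), np.float64(454.0))), (54, (np.float64(427.5), np.float64(463.0)))]
```

```bash
python3 -m creep '[[[0.01,-0.1,0],[0,0,0],1],[[0.01,-0.1,0],[0,0,0],1],[[0.01,-0.1,0],[0,0,0],1],[[0.01,-0.1,0],[0,0,0],1],[[0.01,-0.1,0],[0,0,0],1],[[0.01,-0.1,0],[0,0,0],1],[[0.01,-0.1,0],[0,0,0],1],[[0.01,-0.1,0],[0,0,0],1]]'
```

```text
clock: 7.02
ee_pos: [0.4039, 0.2447, 0.037]
tcp_rot: [3.133, -0.022, 1.781]
ft_force: [-7.9, 31.4, 1.6]
width: 0.259
```

```bash
python3 - <<'E'
from plant import bot
from h import *
a=bot.get_image("scene");pickle.dump(a,open("pics/s4.pkl","wb"));a=a["frame"][240:320,240:340,::-1]
cv2.imwrite("pics/g4.png",cv2.resize(a,(800,600),interpolation=2))
E
python3 -m creep '[[[-0.02,0.2,0],[0,0,0],1],[[-0.02,0.2,0],[0,0,0],1],[[0,0.1,0],[0,0,0],1],[[0,0,0],[0,0,0],1],[[0,0,0],[0,0,0],1],[[0,0,0],[0,0,0],1],[[0,0,0],[0,0,0],1],[[0,0,0],[0,0,0],1]]'
```

```text
clock: 7.73
ee_pos: [0.4025, 0.2504, 0.0344]
tcp_rot: [-3.141, 0.001, 1.772]
ft_force: [-0.5, 0.8, 0.0]
width: 0.255
```

View pics/g4.png

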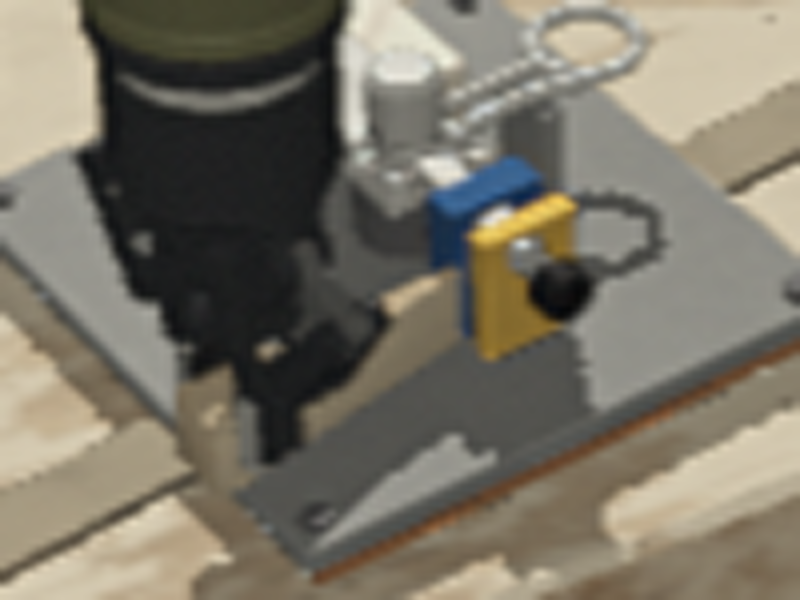

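The contact frame shows the thin end at (460,265–330) stopped against the bracket's end, with the collar's edge at x≈471. The wedge therefore needs about 2 mm towards -x. It has also slipped about 5 mm in the fingers.

```bash
python3 -m creep '[[[-0.05,0,0],[0,0,0],1],[[0,0,0],[0,0,0],1],[[0.007,-0.07,0],[0,0,0],1],[[0.007,-0.07,0],[0,0,0],1],[[0.007,-0.07,0],[0,0,0],1],[[0.007,-0.07,0],[0,0,0],1],[[0.007,-0.07,0],[0,0,0],1],[[0.007,-0.07,0],[0,0,0],1]]'
```

```text
clock: 8.4
ee_pos: [0.4022, 0.2338, 0.0345]
tcp_rot: [-3.142, 0.0, 1.772]
ft_force: [-0.0, 0.2, -0.1]
width: 0.257
```

```bash
python3 -m creep '[[[0.014,-0.1,0],[0,0,0],1],[[0.014,-0.1,0],[0,0,0],1],[[0.014,-0.1,0],[0,0,0],1],[[0.014,-0.1,0],[0,0,0],1],[[0.014,-0.1,0],[0,0,0],1],[[0.014,-0.1,0],[0,0,0],1],[[0.014,-0.1,0],[0,0,0],1],[[0.014,-0.1,0],[0,0,0],1]]'
python3 -m creep '[[[0.01,-0.1,0],[0,0,0],1],[[0.01,-0.1,0],[0,0,0],1],[[0.01,-0.1,0],[0,0,0],1],[[0.01,-0.1,0],[0,0,0],1],[[0.01,-0.1,0],[0,0,0],1],[[0,0,0],[0,0,0],1],[[0,0,0],[0,0,0],1],[[0,0,0],[0,0,0],1]]'
```

```text
clock: 9.07
ee_pos: [0.4067, 0.2036, 0.0347]
tcp_rot: [3.141, -0.003, 1.773]
ft_force: [-2.0, 6.2, -0.7]
width: 0.26
clock: 9.73
ee_pos: [0.409, 0.1833, 0.0348]
tcp_rot: [3.14, -0.002, 1.773]
ft_force: [-1.1, 4.9, 0.4]
width: 0.253
```

```bash
python3 -m creep '[[[0.009,-0.09,0],[0,0,0],1],[[0.009,-0.09,0],[0,0,0],1],[[0.009,-0.09,0],[0,0,0],1],[[0.009,-0.08,0],[0,0,0],1],[[0,0,-0.03],[0,0,0],1],[[0,0,-0.03],[0,0,0],1],[[0,0,0],[0,0,0],1],[[0,0,0],[0,0,0],1]]'
python3 -m creep '[[[0,0,0],[0,0,0],0.2],[[0,0,0],[0,0,0],0.1],[[0,0,0],[0,0,0],0],[[0,0,0],[0,0,0],0],[[0,0,0],[0,0,0],0],[[0,0,0],[0,0,0],0],[[0,0,0],[0,0,0],0],[[0,0,0],[0,0,0],0]]'
python3 -m creep '[[[0,0.1,0.2],[0,0,0],0],[[0,0.1,0.5],[0,0,0],0],[[0,0.2,0.6],[0,0,0],0],[[0,0.3,0.6],[0,0,0],0.5],[[0,0.3,0.1],[0,0,0],1],[[0,0.3,0],[0,0,0],1],[[0,0.3,0],[0,0,0],1],[[0,0,0],[0,0,0],1]]'
python3 - <<'E'
from plant import bot
from h import *
a=bot.get_image("scene");pickle.dump(a,open("pics/s5.pkl","wb"));b=bot.get_image("top");pickle.dump(b,open("pics/t5.pkl","wb"))
a=a["frame"][240:320,240:340,::-1];b=b["frame"][220:290,230:310,::-1]
cv2.imwrite("pics/g5.png",cv2.hconcat([cv2.resize(a,(450,360),interpolation=2),cv2.resize(b,(350,360),interpolation=2)]))
E
```

```text
clock: 10.4
ee_pos: [0.4106, 0.1693, 0.0325]
tcp_rot: [3.14, -0.002, 1.773]
ft_force: [0.5, 5.8, 2.7]
width: 0.254
clock: 11.07
ee_pos: [0.41, 0.1682, 0.032]
tcp_rot: [-3.141, 0.0, 1.772]
ft_force: [-0.7, 0.2, 0.5]
width: 0.499
clock: 11.73
ee_pos: [0.4099, 0.2352, 0.1128]
tcp_rot: [3.14, -0.002, 1.775]
ft_force: [0.7, 0.0, -0.5]
width: 0.001
```

View pics/g5.png

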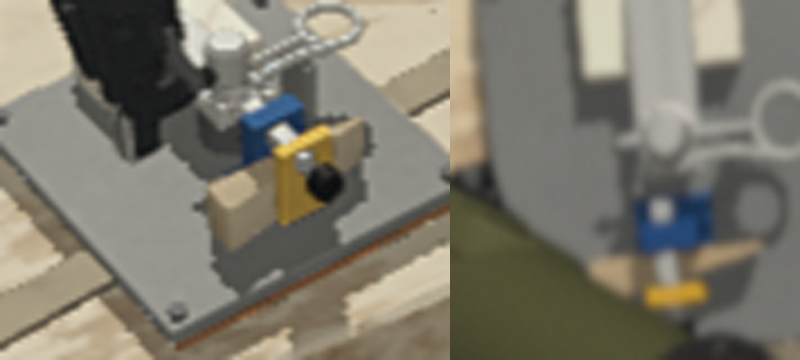

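```bash
python3 -m creep '[[[-0.06,0,-0.4],[0,0,-0.6],1],[[-0.07,0,-0.5],[0,0,-0.58],1],[[0,0,-0.5],[0,0,0],1],[[0,0,-0.37],[0,0,0],1],[[0,0,-0.2],[0,0,0],1],[[0,0,0],[0,0,0],1],[[0.01,-0.1,0],[0,0,0],1],[[0.01,-0.1,0],[0,0,0],1]]'
python3 -m creep '[[[0.01,-0.1,0],[0,0,0],1],[[0.01,-0.1,0],[0,0,0],1],[[0.01,-0.1,0],[0,0,0],1],[[0.01,-0.1,0],[0,0,0],1],[[0.01,-0.1,0],[0,0,0],1],[[0.01,-0.1,0],[0,0,0],1],[[0.008,-0.08,0],[0,0,0],1],[[0,0,0],[0,0,0],1]]'
```

```text
clock: 12.5
ee_pos: [0.406, 0.2242, 0.0339]
tcp_rot: [3.141, -0.0, 1.67]
ft_force: [-1.3, -0.5, 0.5]
width: 0.004
clock: 13.17
ee_pos: [0.4085, 0.199, 0.0336]
tcp_rot: [3.14, -0.004, 1.67]
ft_force: [-1.1, 5.9, 1.3]
width: 0.001
```

```bash
python3 -m creep '[[[0.01,-0.1,0],[0,0,0],1],[[0.01,-0.1,0],[0,0,0],1],[[0.01,-0.1,0],[0,0,0],1],[[0.01,-0.1,0],[0,0,0],1],[[0.01,-0.1,0],[0,0,0],1],[[0.01,-0.1,0],[0,0,0],1],[[0.007,-0.07,0],[0,0,0],1],[[0,0,0],[0,0,0],1]]'
python3 -m creep '[[[0,0.1,0],[0,0,0],1],[[0,0.2,0],[0,0,0],1],[[0,0.3,0.2],[0,0,0],1],[[0,0.3,0.4],[0,0,0],1],[[0,0.3,0.6],[0,0,0],1],[[0.3,0.3,0.8],[0,0,0],1],[[0.3,0.3,0.6],[0,0,0],1],[[0.3,0.3,0],[0,0,0],1]]'
python3 - <<'E'
from plant import bot
from h import *
a=bot.get_image("scene");pickle.dump(a,open("pics/s6.pkl","wb"));b=bot.get_image("top");pickle.dump(b,open("pics/t6.pkl","wb"))
a=a["frame"][240:320,240:340,::-1];b=b["frame"][220:290,230:310,::-1]
cv2.imwrite("pics/g6.png",cv2.hconcat([cv2.resize(a,(450,360),interpolation=2),cv2.resize(b,(350,360),interpolation=2)]))
for n in"06":
  for k in("scene","top"):
    d=pickle.load(open(f"pics/{k}0.pkl" if n=="0" else f"pics/{k[0]}6.pkl","rb"))
    m=cv2.inRange(cv2.cvtColor(d["frame"],cv2.COLOR_RGB2HSV)[220:320,230:340],(18,150,90),(30,255,255))
    y,x=np.nonzero(m);print(n,k,len(x),x.mean()+230,y.mean()+220,x.min()+230,x.max()+230)
d=pickle.load(open("pics/t6.pkl","rb"))
E
```

```text
clock: 13.83
ee_pos: [0.4107, 0.1741, 0.0337]
tcp_rot: [3.14, -0.007, 1.672]
ft_force: [-3.3, 10.7, 0.6]
width: 0.004
clock: 14.5
ee_pos: [0.449, 0.2566, 0.1418]
tcp_rot: [3.136, -0.002, 1.669]
ft_force: [0.6, 0.8, 0.0]
width: 0.001
0 scene 132 303.8560606060606 276.3712121212121 299 311
0 top 37 280.94594594594594 273.4594594594595 274 287
6 scene 126 307.1666666666667 280.3888888888889 302 314<stdin>:10: RuntimeWarning: Mean of empty slice.
  ret = ret.dtype.type(ret / rcount)
Traceback (most recent call last):
ValueError: zero-size array to reduction operation minimum which has no identity
```

View pics/g6.png

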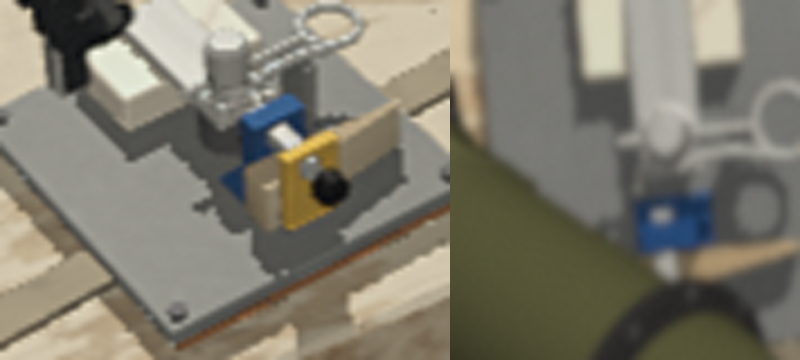

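```bash
python3 -m creep '[[[0.08,-0.3,0.1],[0,0,-1],1],[[0.08,-0.3,0.1],[0,0,-1],1],[[0.08,-0.35,0],[0,0,-1],0.53],[[0.08,-0.35,0],[0,0,-1],0.53],[[0.08,-0.35,0],[0,0,-1],0.53],[[0.08,-0.35,0],[0,0,-1],0.53],[[0.08,-0.35,0],[0,0,-1],0.53],[[0.08,-0.35,0],[0,0,-1],0.53]]'
python3 -m creep '[[[0.08,-0.35,0],[0,0,-1],0.53],[[0.08,-0.35,0],[0,0,-1],0.53],[[0.08,-0.35,0],[0,0,-1],0.53],[[0.08,-0.35,0],[0,0,-1],0.53],[[0.08,-0.35,0],[0,0,-1],0.53],[[0.08,-0.35,0],[0,0,-1],0.53],[[0.08,-0.35,0],[0,0,-1],0.53],[[0.05,-0.1,0],[0,0,-1],0.53]]'
python3 -m creep '[[[0,0,0],[0,0,-1],0.53],[[0,0,0],[0,0,-1],0.53],[[0,0,0],[0,0,0],0.53],[[0,0,0],[0,0,0],0.53],[[0,0,0],[0,0,0],0.53],[[0,0,0],[0,0,0],0.53],[[0,0,0],[0,0,0],0.53],[[0,0,0],[0,0,0],0.53]]'
python3 - <<'E'
from plant import bot
from h import *
o=bot.get_obs();p=np.array(o["ee_pos"]);print(o["tcp_rot"],(np.array([.499,.0477,.06])-p)/.04)
k=pickle.load(open("pics/top0.pkl","rb"))
b=bot.get_image("top");m=cv2.inRange(cv2.cvtColor(b["frame"],cv2.COLOR_RGB2HSV)[220:320,230:340],(18,150,90),(30,255,255))
y,x=np.nonzero(m);print("top collar px",len(x),(x.mean()+230,y.mean()+220) if len(x) else None)
if len(x):
  a=plane(b,(x.mean()+230,y.mean()+220),.08);a0=plane(k,(280.946,273.459),.08);print("collar shift mm",(a-a0)*1000)
E
```

```text
clock: 15.27
ee_pos: [0.4718, 0.1449, 0.1446]
tcp_rot: [-3.141, 0.002, 0.967]
ft_force: [-0.2, -0.0, 0.0]
width: 0.236
clock: 15.93
ee_pos: [0.4962, 0.0413, 0.1445]
tcp_rot: [3.14, 0.003, 0.266]
ft_force: [-0.7, -0.7, 0.3]
width: 0.235
clock: 16.6
ee_pos: [0.497, 0.0443, 0.1452]
tcp_rot: [-3.142, 0.0, 0.099]
ft_force: [0.3, 0.3, 0.7]
width: 0.235
[-3.14153066e+00  1.28721552e-04  9.94838102e-02] [ 0.05104137  0.08576081 -2.13078636]
top collar px 39 (np.float64(281.1794871794872), np.float64(278.71794871794873))
collar shift mm [-14.49263659  -0.61286812   0.        ]
```

The top view puts the bolt's collar 14.5 mm back, so the wedge holds. I'll go down to just above the loop and look.

```bash
python3 -m creep '[[[0.05,0.085,0],[0,0,0],0.53],[[0,0,-0.4],[0,0,0],0.53],[[0,0,-0.5],[0,0,0],0.53],[[0,0,-0.4],[0,0,0],0.53],[[0,0,-0.3],[0,0,0],0.53],[[0,0,0],[0,0,0],0.53],[[0,0,0],[0,0,0],0.53],[[0,0,0],[0,0,0],0.53]]'
python3 - <<'E'
from plant import bot
from h import *
a=bot.get_image("scene");pickle.dump(a,open("pics/s7.pkl","wb"));b=bot.get_image("top")
a=a["frame"][225:295,265:355,::-1];b=b["frame"][220:290,250:340,::-1]
cv2.imwrite("pics/g7.png",cv2.vconcat([cv2.resize(a,(450,350),interpolation=2),cv2.resize(b,(320,250),interpolation=2)[:, :].copy() if 0 else cv2.copyMakeBorder(cv2.resize(b,(320,250),interpolation=2),0,0,0,130,0)]))
E
```

```text
clock: 17.32
ee_pos: [0.4995, 0.048, 0.0819]
tcp_rot: [-3.141, -0.001, 0.099]
ft_force: [0.1, 0.7, 0.6]
width: 0.238
```

View pics/g7.png

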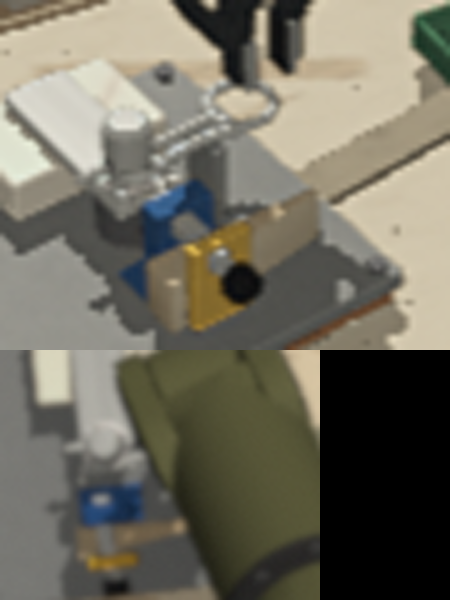

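The fingers hang above the loop: inner tip at about (241,82), outer tip at (287,70), and loop centre at about (240,104). A quick projection check follows.

Run:
```python
from h import *
S=pickle.load(open("pics/s7.pkl","rb"))
c,s=np.cos(.0995),np.sin(.0995)
cr=lambda X:((proj(S,np.array(X))-[265,225]+.5)*5-.5).round(0)
print("loop pred",cr([.4975,.0643,.072]))
for dy in(-.0225,.0225):print("loop end",cr([.4975-s*dy,.0643+c*dy,.072]))
for dx in(-.0225,.0225):print("loop side",cr([.4975+c*dx,.0643+s*dx,.072]))
G=[.4995,.048]
for dy in(-.010,.010,.0245):
  print("finger",dy,cr([G[0]-s*dy,G[1]+c*dy,.082]),[cr([G[0]-s*dy+c*e,G[1]+c*dy+s*e,.082]) for e in(-.011,.011)])
h=S["frame"][225:295,265:355]
g=h.astype(int).sum(2)
for r in range(14,28,1): print(r*5,"".join("#" if v<150 else ("o" if v>420 else ".") for v in g[r,36:66]))
```

```text
loop pred [240.  97.]
loop end [273.  82.]
loop end [207. 113.]
loop side [263. 118.]
loop side [217.  77.]
finger -0.01 [278.  65.] [array([289.,  75.]), array([266.,  55.])]
finger 0.01 [248.  79.] [array([260.,  89.]), array([237.,  69.])]
finger 0.0245 [227.  89.] [array([239.,  99.]), array([216.,  79.])]
70 oooooooo.####...oooo...ooooooo
75 ooooooooo.###...oooooooooooooo
80 ooooooooo..##...oooooooooooooo
85 oooooooo.........ooooooooooooo
90 ooooooo..ooooooo...ooooooooooo
95 ooooooooooooooooo...oooooooooo
100 ooooooooooooooooooo.oooooooooo
105 ooo.ooooooooooooooo.oooooooooo
110 ooo..ooooooooooooooooooooooooo
115 oooooooooooooooo...ooooooooooo
120 oooo....o.........oooooooooooo
125 oo......oo......oooooooooooooo
130 ....oooo......oooooooooooooooo
135 ..ooo........ooooooooooooooooo
```

```bash
python3 -m creep '[[[-0.01,0,-0.08],[0,0,0],0.53],[[-0.01,0,-0.08],[0,0,0],0.53],[[0,0,-0.08],[0,0,0],0.53],[[0,0,-0.06],[0,0,0],0.53],[[0,0,0],[0,0,0],0.53],[[0,0,0],[0,0,0],0.53],[[0,0,0],[0,0,0],0.53],[[0,0,0],[0,0,0],0.53]]'
```

```text
clock: 18.08
ee_pos: [0.4983, 0.0477, 0.0693]
tcp_rot: [-3.142, -0.0, 0.099]
ft_force: [-0.4, 1.1, -0.4]
width: 0.233
```

No contact so far, so I'll go on down to 0.058 and close gently.

```bash
python3 -m creep '[[[0,0,-0.08],[0,0,0],0.53],[[0,0,-0.08],[0,0,0],0.53],[[0,0,-0.07],[0,0,0],0.53],[[0,0,-0.05],[0,0,0],0.53],[[0,0,0],[0,0,0],0.53],[[0,0,0],[0,0,0],0.53],[[0,0,0],[0,0,0],0.53],[[0,0,0],[0,0,0],0.53]]'
python3 - <<'E'
from plant import bot
from h import *
a=bot.get_image("scene")["frame"][225:295,265:355,::-1]
cv2.imwrite("pics/g8.png",cv2.resize(a,(720,560),interpolation=2))
E
```

```text
clock: 18.75
ee_pos: [0.4983, 0.0477, 0.0582]
tcp_rot: [-3.142, -0.0, 0.099]
ft_force: [-0.9, -0.4, 0.2]
width: 0.238
```

View pics/g8.png

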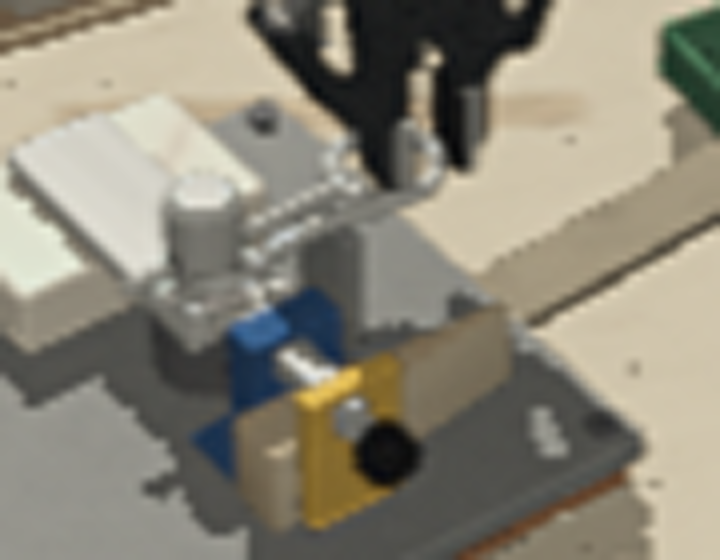

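Picture 12 (my last) shows the inner finger through the loop at (395,170) and the outer one beyond it at (465,140). I'll close step by step and watch the force.

```bash
python3 -m creep '[[[0,0,0],[0,0,0],0.58],[[0,0,0],[0,0,0],0.62],[[0,0,0],[0,0,0],0.66],[[0,0,0],[0,0,0],0.7],[[0,0,0],[0,0,0],0.74],[[0,0,0],[0,0,0],0.78],[[0,0,0],[0,0,0],0.78],[[0,0,0],[0,0,0],0.78]]'
```

```text
clock: 19.47
ee_pos: [0.4979, 0.0475, 0.058]
tcp_rot: [3.141, 0.001, 0.099]
ft_force: [-1.2, -1.0, 0.5]
width: 0.114
```

```bash
python3 -m creep '[[[0,0,0],[0,0,0],0.82],[[0,0,0],[0,0,0],0.85],[[0,0,0],[0,0,0],0.88],[[0,0,0],[0,0,0],0.91],[[0,0,0],[0,0,0],0.94],[[0,0,0],[0,0,0],1],[[0,0,0],[0,0,0],1],[[0,0,0],[0,0,0],1]]'
```

```text
clock: 20.13
ee_pos: [0.498, 0.0477, 0.058]
tcp_rot: [-3.142, 0.0, 0.099]
ft_force: [-2.9, -1.7, -0.7]
width: 0.073
```

```bash
python3 -m creep '[[[0.005,-0.05,0],[0,0,0],1],[[0.005,-0.05,0],[0,0,0],1],[[0.006,-0.06,0],[0,0,0],1],[[0.006,-0.06,0],[0,0,0],1],[[0.006,-0.06,0],[0,0,0],1],[[0.006,-0.06,0],[0,0,0],1],[[0.006,-0.06,0],[0,0,0],1],[[0,0,0],[0,0,0],1]]'
```

```text
clock: 20.8
ee_pos: [0.499, 0.036, 0.0581]
tcp_rot: [-3.137, 0.0, 0.103]
ft_force: [-5.5, 8.6, 1.5]
width: 0.073
```

```bash
python3 -m creep '[[[0.008,-0.08,0],[0,0,0],1],[[0.008,-0.08,0],[0,0,0],1],[[0.008,-0.08,0],[0,0,0],1],[[0.008,-0.08,0],[0,0,0],1],[[0.01,-0.1,0],[0,0,0],1],[[0.01,-0.1,0],[0,0,0],1],[[0.01,-0.1,0],[0,0,0],1],[[0,0,0],[0,0,0],1]]'
```

```text
clock: 21.47
ee_pos: [0.503, 0.0052, 0.0582]
tcp_rot: [3.141, -0.001, 0.096]
ft_force: [-0.0, -1.0, -0.7]
width: 0.075
```

```bash
python3 -m creep '[[[0.01,-0.1,0],[0,0,0],1],[[0.01,-0.1,0],[0,0,0],1],[[0.01,-0.1,0],[0,0,0],1],[[0.01,-0.1,0],[0,0,0],1],[[0.01,-0.1,0],[0,0,0],1],[[0.01,-0.1,0],[0,0,0],1],[[0.01,-0.1,0],[0,0,0],1],[[0,0,0],[0,0,0],1]]'
```

```text
clock: 22.13
ee_pos: [0.5051, -0.0224, 0.058]
tcp_rot: [3.141, 0.0, 0.097]
ft_force: [1.0, -1.7, -0.5]
width: 0.075
```

```bash
python3 -m creep '[[[0,-0.1,0.2],[0,0,0],1],[[0,-0.3,0.3],[0,0,0],1],[[-0.05,-0.4,0.2],[0,0,-0.2],1],[[-0.05,-0.4,0],[0,0,-0.2],1],[[-0.1,-0.4,0],[0,0,-0.2],1],[[-0.1,-0.4,0],[0,0,-0.2],1],[[-0.1,-0.4,0],[0,0,-0.2],1],[[-0.1,-0.4,0],[0,0,-0.2],1]]'
python3 -m creep '[[[-0.1,-0.4,0],[0,0,-0.3],1],[[-0.1,-0.4,0],[0,0,0],1],[[0,-0.4,0],[0,0,0],1],[[0,-0.4,0],[0,0,0],1],[[0,-0.4,0],[0,0,0],1],[[0,-0.3,0],[0,0,0],1],[[0,-0.15,0],[0,0,0],1],[[0,0,0],[0,0,0],1]]'
python3 - <<'E'
from plant import bot
from h import *
k=pickle.load(open("pics/top0.pkl","rb"));b=bot.get_image("top");s0=pickle.load(open("pics/scene0.pkl","rb"));s=bot.get_image("scene")
m=cv2.inRange(cv2.cvtColor(b["frame"],cv2.COLOR_RGB2HSV)[220:320,230:340],(18,150,90),(30,255,255));y,x=np.nonzero(m)
if len(x): print("collar shift",(plane(b,(x.mean()+230,y.mean()+220),.08)-plane(k,(280.946,273.459),.08))*1000)
# non-green bright pixels over the tray in scene view
g=s["frame"].astype(int);h=cv2.cvtColor(s["frame"],cv2.COLOR_RGB2HSV)
r=np.abs(g-s0["frame"].astype(int)).sum(2)
for v in range(205,265,3): print(v,"".join("G" if 55<h[v,u,0]<95 and h[v,u,1]>90 else("#" if g[v,u].sum()<130 else("w" if g[v,u].min()>120 and h[v,u,1]<60 and r[v,u]>60 else "."))for u in range(325,440)))
E
```

```text
clock: 22.8
ee_pos: [0.4848, -0.134, 0.0866]
tcp_rot: [3.141, -0.0, -0.007]
ft_force: [-0.4, -0.2, -2.2]
width: 0.078
clock: 23.47
ee_pos: [0.4768, -0.2327, 0.0862]
tcp_rot: [3.141, 0.0, -0.034]
ft_force: [-0.4, -0.8, -1.6]
width: 0.071
collar shift [-14.61896051  -2.33689366   0.        ]
205 ..........................................................................####...##................................
208 .....................................................................w.ww.###....#.................................
211 ..................................................................ww.....GG##......w...............................
214 ............................................................wwww......wwwwwwwwww.G.................................
217 ....................................................wwww.....wwww.......GGGGGGGGGGGGG..............................
220 ...........................................wwwww........www...GGGGGGGGGGGG.....GGGGGGGGG...........................
223 .......................................GGG..GGG.www......GGGGG...G.........G.......GG
[... 890 characters left out ...]
.....................GGGGG............................GGGG.GGGGGGGGGGGG.............................
250 .......................................GGGGG.G.....GG........GGGGGGGGGGGGGGGGGG....................................
253 ..........................................GGGGGG......GGGGGGG.GGGGGGGGG............................................
256 ............................................GGGGGG.GGGGGGGGGGGG....................................................
259 ...............................................GGGGGGGG........................................w...................
262 ...w...............................................................................................................
```

The clip hangs level over the tray and the bolt is still back 14.6 mm. I'll lower it now.

```bash
python3 -m creep '[[[0,0,-0.2],[0,0,0],1],[[0,0,-0.3],[0,0,0],1],[[0,0,-0.3],[0,0,0],1],[[0,0,-0.3],[0,0,0],1],[[0,0,-0.2],[0,0,0],1],[[0,0,-0.15],[0,0,0],1],[[0,0,-0.1],[0,0,0],1],[[0,0,0],[0,0,0],1]]'
python3 -m creep '[[[0,0,-0.03],[0,0,0],1],[[0,0,-0.03],[0,0,0],1],[[0,0,0],[0,0,0],1],[[0,0,0],[0,0,0],0.95],[[0,0,0],[0,0,0],0.85],[[0,0,0],[0,0,0],0.75],[[0,0,0],[0,0,0],0.65],[[0,0,0],[0,0,0],0.65]]'
```

```text
clock: 24.23
ee_pos: [0.4769, -0.2306, 0.0234]
tcp_rot: [-3.141, 0.001, -0.032]
ft_force: [-0.4, 0.1, -1.9]
width: 0.073
clock: 24.9
ee_pos: [0.4773, -0.2312, 0.0219]
tcp_rot: [3.141, -0.0, -0.032]
ft_force: [0.3, 0.1, 0.5]
width: 0.176
```

```bash
python3 -m creep '[[[0,0,0],[0,0,0],0.6],[[0,0,0],[0,0,0],0.6],[[0,0,0.05],[0,0,0],0.6],[[0,0,0.1],[0,0,0],0.6],[[0,0,0.1],[0,0,0],0.6],[[0,0,0.2],[0,0,0],0.6],[[0,0,0.2],[0,0,0],0.6],[[0,0,0.2],[0,0,0],0.6]]'
python3 -m creep '[[[0,-0.3,0.6],[0,0,0],0.6],[[-0.2,-0.5,0.6],[0,0,0],0.6],[[-0.2,-0.5,0.6],[0,0,0],0.6],[[-0.2,-0.7,0.5],[0,0,0],0.6],[[-0.2,-0.8,0],[0,0,0],0.6],[[-0.2,-0.8,0],[0,0,0],0.6],[[-0.2,-0.8,0],[0,0,0],0.6],[[0,0,0],[0,0,0],0.6]]'
python3 -m creep '[[[-0.2,-0.9,0],[0,0,0],0.6],[[-0.2,-0.9,0],[0,0,0],0.6],[[-0.2,-0.9,0],[0,0,0],0.6],[[-0.2,-0.9,0],[0,0,0],0.6],[[-0.2,-0.7,0],[0,0,0],0.6],[[0,0,0],[0,0,0],0.6],[[0,0,0],[0,0,0],0.6],[[0,0,0],[0,0,0],0.6]]'
python3 - <<'E'
from plant import bot
from h import *
for n,z in(("top",(215,285,350,440)),("scene",(205,265,340,440))):
    b=bot.get_image(n);pickle.dump(b,open(f"pics/{n}9.pkl","wb"));k=pickle.load(open(f"pics/{n}0.pkl","rb"))
    a=z;h=cv2.cvtColor(b["frame"],cv2.COLOR_RGB2HSV)
    r=np.abs(b["frame"].astype(int)-k["frame"]).sum(2)
    m=np.zeros(r.shape,np.uint8);m[a[0]:a[1],a[2]:a[3]]=((r>70)&(b["frame"].min(2)>70))[a[0]:a[1],a[2]:a[3]]
    y,x=np.nonzero(m);
    if len(x): print(n,len(x),"bbox",x.min(),x.max(),y.min(),y.max(),"world",[plane(b,(u,v),.0185).round(3)[:2].tolist() for u,v in((x.min(),y[x==x.min()].mean()),(x.max(),y[x==x.max()].mean()))])
    for v in range(a[0],a[1],2): print(v,"".join("w" if m[v,u] else("G" if 55<h[v,u,0]<95 and h[v,u,1]>80 else ".")for u in range(a[2],a[3])))
b=pickle.load(open("pics/top9.pkl","rb"));k=pickle.load(open("pics/top0.pkl","rb"))
m=cv2.inRange(cv2.cvtColor(b["frame"],cv2.COLOR_RGB2HSV)[220:320,230:340],(18,150,90),(30,255,255));y,x=np.nonzero(m)
if len(x): print("collar shift",(plane(b,(x.mean()+230,y.mean()+220),.08)-plane(k,(280.946,273.459),.08))*1000)
d=np.abs(b["frame"].astype(int)-k["frame"]).sum(2);print("bystander diff",d[200:300,70:160].max(),(d[200:300,70:160]>60).sum())
E
```

```text
clock: 25.57
ee_pos: [0.4773, -0.2312, 0.0568]
tcp_rot: [3.141, -0.0, -0.032]
ft_force: [-0.5, 1.6, 0.2]
width: 0.205
clock: 26.23
ee_pos: [0.4252, -0.4151, 0.1483]
tcp_rot: [3.137, 0.001, -0.041]
ft_force: [-0.3, -0.5, 0.1]
width: 0.199
clock: 26.9
ee_pos: [0.3896, -0.5781, 0.148]
tcp_rot: [-3.14, -0.001, -0.032]
ft_force: [-0.2, 0.6, 0.1]
width: 0.202
top 323 bbox 367 412 241 257 world [[0.487, -0.109], [0.48, -0.238]]
215 ..........................................................................................
217 ..........................................................................................
219 ..........................................................................................
221 ..........................................................................................
223 ..........................................................................................
225 ...........GGGGGGGGGGGGGGGGGGGGGGGGGGGGGGGGGGGGGGGGG......................................
227 ...........GGGGGGGGGGGGGGGGGGGGGGGGGGGGGGGGGGGGGGGGGGGGGGGGGGGGGGGGGGGGGGGGGGG............
229 ......
[... 5244 characters left out ...]
3 ..........................GGGGGGGGGGGGGGGGGGGGGGGGGGGGGGG...........................................
255 ............................GGGGGGGGGGGGGGGGGGGGGGG.................................................
257 ..............................GGGGGGGGGGGGGGGG......................................................
259 ................................GGGGGGGG............................................................
261 ..................................GG................................................................
263 ....................................................................................................
collar shift [-14.7485683   -1.99581788   0.        ]
bystander diff 7 0
```

The clip lies flat in the tray, both ends well inside, the bolt is about 14.7 mm back, and the bystanders haven't moved. Handing in.

```bash
python3 -c "
from plant import bot
print(bot.sign_off())"
```

```text
the job is handed in; nothing more can be done
None
```

The hold-down bar is released: the wedge holds the bolt back on its own, and the spring clip lies flat in the green tray. I handed the job in at about 27 s; the hand-in gives no verdict.

**What I did:** I gripped the wedge, set it in the gap, then pushed it home by its thick end with the fingers shut. The first try stopped at the bracket's edge with about 31 N on the wrist and slipped the wedge about 5 mm in the fingers. I backed off, moved about 2 mm sideways and it went in. I then pulled the clip straight out by its loop, reading about 10 N at the wrist between moves, and lowered it into the tray.

**Last checks (no failures):**
- **Bolt:** about 14.7 mm back, measured from the collar's shift in the top view. It read 14.5 to 14.7 mm each time from before the pull to after the clip was laid down.
- **Clip:** both cameras show the loop and the leg's end inside the tray. They put the leg's end within 1 mm of each other but differ by up to 15 mm at the loop end, which is still well inside the rim. I judged that it lies flat from these masks, without measuring its height.
- **Bystanders:** no change in the top-view area I took to hold them. I did not pick out the rubbing block for certain.
- **Arm:** clear of everything.

The scene camera read a few millimetres off the top camera, so I used the top view for x and y.

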